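Hold the corroded specimen up to the inspection camera

ROBOT

A 6-joint arm with a two-finger parallel gripper is mounted at the origin on the work surface. World frame = base frame: x ahead of the robot, y to its left, z up, the work surface at z = 0. Lengths are in m, angles in rad, forces in N, time in s.
With the tool pointing down it reaches from about 0.35 to 0.85 m from the base axis. Payload 8.1 kg.
Tool frame: the origin (TCP) lies on the centre line of the jaws, within the pads' length; the fingertips stand robot.finger_overhang ahead of it and the grasp point (between the pads) lies 5 mm behind it (robot.finger_overhang is the distance from the TCP to the fingertips, in m); z points along the fingers, y is the direction in which the jaws open and shut (so a half turn about z gives the same grasp; the last joint's range is limited). The gripper opens to 93 mm and grips with 3 to 60 N. Pads are 15 mm wide; open, the fingers measure 128 mm over their backs; the gripper's body (75 mm by 188 mm) begins 65 mm behind the grasp point.
Start: joints at [1.232, 0.13, 1.488, -0, 1.523, -0.085], TCP at [0.151, 0.581, 0.233] pointing down, gripper open.
Joint ranges: [-2.96, 2.96], [-0.89, 2.26], [0.02, 2.5], [-1.34, 4.48], [0, 2.73], [-2.66, 2.66]. Speed limits (rad/s): [2.39, 2.39, 2.79, 3.14, 3.14, 3.14].

INTERFACE

Orientations are given as a rotation vector (axis times angle).
In Python, from plant import robot gives the robot as it stands. The module is installed in compiled form; this text tells all that it offers.
- The arm moves only by the tool carry_out, never from a script. Its argument "commands" is a list that holds one entry, the list of rows, each a list of 4 numbers: the shift along the tool's x, y, z in cm, then the turn about the tool's z in degrees. In form: [[[tx, ty, tz, roll], ...]]. A call has 1 to 20 rows; each row shifts and turns the commanded pose from where the row before left it, along the tool's axes as they then stand; what a row does not reach is not made up. A row lasts 1/12 s, in which the tool goes at most 41.7 mm and 7.16 degrees, less where a joint would pass 70% of its speed; a pose out of reach is approached as far as the arm can. A call is refused whole if a number of a shift passes 4.17 or a number of a turn 7.16, either way. A call with a gripper value outside its range is refused whole. "claw" is the finger opening in cm, from 0 to 9.3, set as the call begins (left out, the last holds). The fingers move at their own pace and stop on an object; "grip_force" is the grip in N (left out, the last holds). Time passes only in rows, so rows that do not move let the fingers close. It gives the time, the measured TCP pose, the force and the opening at its end, in the units of the state.
- robot.read_state(): the state, without advancing time (a new reading comes with each control period).
- robot.read_camera(name): name is "scene" or "top" or "wrist"; returns the picture (480x640x3 uint8, red, green, blue); there is no depth.
- robot.camera_params(name): a dict with "mtx" (3x3 intrinsics, pixels), "R" (3x3) and "t" (3): a world point X has camera coordinates R X + t. Camera axes: x right, y down, z forward; pixel columns grow to the right and rows downward; lengths in m; the calibration is good to about 2 mm. A picture is of the moment at which its call begins: read the wrist's pose just before it. camera_params takes no time and is no camera call; for the wrist camera it gives the pose at the moment of the call.
- robot.close_job(): hands the job in, once; it reports no verdict.
The state is a dict: "t": time; "q": joint angles; "dq": joint speeds; "joint_torque": joint torques, N m; "tool_pos": TCP position; "orientation": TCP orientation; "force": force on the tool from outside, world axes, zero at the start; "wrist_torque": the same for the moment, N m; "opening": finger opening in m.
Only numpy, scipy, OpenCV 4.12 (cv2) and the standard library are available. Lean on these libraries where they do the work, as an engineer would, in place of code of your own. Each camera call takes 0.05 s, during which the arm holds its last target.

TASK

Lift the specimen holder with the red pointer straight up out of its glass cell, carry it level to the inspection camera, and hold it there steadily in the air for its picture: the metal specimen plumb above the green target on the camera's base, at the height of the lens, with the red pointer turned towards the lens. Finish while still holding it there; do not put it down or let go. Do not touch the camera or its stand, and leave the glass cells, the other holder and everything else standing where they are.

Things in the scene. Friction and masses are not known exactly. Their poses are not given: they have to be found in the camera images.
- red_holder: Red-pointer specimen holder, 135 mm tall, 0.16 kg: white round lid (84 mm wide, 10 thick) on its cell's rim; black square grip post (red top, 20 x 20, 45 tall, sides along x, y) on top; below, a loose plug (58 wide, 6 deep) and a rod with a flat copper specimen (28 wide, 40 tall, 4 thick) inside the cell. Origin: centre of the lid's underside; z up; x the way the pointer points and the bare face looks.
- red_grip (a point): Centre of the grip post, 24 mm above the lid's top and 34 mm above its underside, 21 mm below the post's top. Axes as the holder. Grasp here across either pair of flat sides.
- red_specimen (a point): Centre of the specimen, on the holder's axis, 94 mm below the centre of the grip post. The specimen reaches 20 mm further down. Axes as the holder.
- red_pointer (a point): Tip of the red pointer, a small red block at the lid's edge with a red stripe leading to it over the lid's top; 51 mm out from the axis along the holder's x.
- red_cell: Glass cell (open round vessel, 74 mm across, 110 mm tall, wall 3 mm, 0.35 kg) standing loose on the bench, in which the red-pointer holder sits. Origin: centre of its underside.
- inspection_camera: Inspection camera on a fixed stand. Origin: on the bench under the centre of the green round target (40 mm) on the 8 mm thick grey base plate (120 wide, -50 to 220 along x). x points level from the target to the lens: lens front 80 along x, its axis 150 above the bench. Lens and blue housing reach 181 mm high, the post behind them (at 185 along x) 190.
- focus (a point): The point where the specimen's centre belongs: on the lens axis, 150 mm above the bench, straight above the green target, 80 mm in front of the lens. Axes as the camera (x towards the lens).
- blue_cell: The other glass cell, same as the first, with the blue-pointer holder in it. Leave alone. Origin: centre of its underside.
- blue_grip (a point): Centre of the grip post of the other holder, alike but with a blue pointer and post top; its post's top is 165 mm above the bench. Leave alone.
- reagent_bottle: Amber bottle, 68 mm across, 150 mm tall. Leave alone. Origin: centre of its underside.
- sample_jar: Clear jar with a red cap, 52 mm across, 75 mm tall. Leave alone. Origin: centre of its underside.
- beaker: Empty glass cup, 72 mm across, 85 mm tall. Leave alone. Origin: centre of its underside.
- coupon_tray: Blue divided tray of spare specimens, 120 x 160 x 30 mm. Leave alone. Origin: centre of its underside.
- weight: Steel weight, 40 mm across, 35 mm tall. Leave alone. Origin: centre of its underside.

How it is judged:
On the way:
1. the red-pointer holder is lifted clear out of its cell, held by the fingers (height (world z) of red_specimen above 0.135 m and contact force between red_holder and red_cell below 0.1 N and contact force between the fingers and red_holder above 1 N), for 0.2 s.
At the end, for the whole second after the job is handed in: Fingers hold the red holder in the air: specimen within 15 mm sideways and 15 mm in height of the focus, upright within 0.12 rad, pointer to the lens within 0.2 rad, at rest, touching no cell or camera; its cell upright and within 40 mm of its start, all else within 30 mm (all of step 1 and horizontal distance between red_specimen and focus below 0.015 m and height (world z) of red_specimen below 0.165 m and angle between red_holder's own z axis and vertical below 0.12 rad and angle between the x axis of red_holder and the x axis of focus, either way round below 0.2 rad and x of red_pointer in the frame of focus above 0.02 m and linear speed of red_holder below 0.02 m/s and angular speed of red_holder below 0.15 rad/s and contact force between red_holder and blue_cell below 0.1 N and contact force between red_holder and inspection_camera below 0.1 N and angle between red_cell's own z axis and vertical below 0.1 rad and distance of red_cell from where it was at the start of the episode below 0.04 m and distance of each of blue_cell, blue_grip, reagent_bottle, sample_jar, beaker, coupon_tray, weight from where it was at the start of the episode below 0.03 m); the arm keeps its last pose, push and grip.
It fails at once if the camera or its stand is touched (over 2 N) (contact force between inspection_camera and anything else above 2 N).
It fails at once if the red-pointer holder is tipped more than 0.4 rad (angle between red_holder's own z axis and vertical above 0.4 rad).
It fails at once if its glass cell is dragged over 40 mm, tipped or lifted (distance of red_cell from where it was at the start of the episode above 0.04 m or angle between red_cell's own z axis and vertical above 0.25 rad).
It fails at once if another thing on the bench is moved over 30 mm (distance of any of blue_cell, blue_grip, reagent_bottle, sample_jar, beaker, coupon_tray, weight from where it was at the start of the episode above 0.03 m).
It also fails if it takes over 48 s, if anything falls off the work surface, if the arm or the gripper's body presses on something with over 40 N, if the wrist force passes 120 N, or if a joint passes its speed limit or range.

## Working session

There is one attempt and no reset: what is moved stays moved. The work goes in short steps, Python scripts to look and compute and a tool call to move; the robot and the scene stay as the last step left them, time stands still between calls to the robot, and variables do not carry over. Pictures are saved under pics/ and viewed, and the job is handed in when it is done.

Besides the shell and the picture viewer there is one more tool, called after "Request:" in YAML: its name, and indented under it one key for each argument. carry_out: Moves the arm, as the interface text tells. Its arguments: {"type":"object","properties":{"commands":{"type":"array","items":{"type":"array","items":{"type":"array","items":{"type":"number"}}}},"claw":{"type":"number"},"grip_force":{"type":"number"}},"required":["commands"]}

```bash
mkdir -p pics; python3 - <<'E'
from plant import robot
import cv2,numpy as np
s=robot.read_state(); print(s['t'],s['tool_pos'],s['orientation'],s['opening'],robot.finger_overhang)
for n in ['scene','top','wrist']:
    p=robot.camera_params(n); im=robot.read_camera(n); cv2.imwrite(f'pics/{n}0.png',im[:,:,::-1])
    print(n,p['mtx'].round(1).tolist(),p['R'].round(3).tolist(),p['t'].round(3).tolist())
E
```

```text
0.0 [0.15042294 0.58027874 0.23160102] [-3.97465366e-01 -3.11595662e+00  2.81630847e-03] 0.09300189953543338 0.014
scene [[490.1, 0.0, 318.8], [0.0, 490.1, 249.4], [0.0, 0.0, 1.0]] [[0.758, 0.652, 0.004], [0.522, -0.603, -0.603], [-0.39, 0.459, -0.798]] [-0.321, -0.306, 1.658]
top [[530.6, 0.0, 326.6], [0.0, 530.6, 242.4], [0.0, 0.0, 1.0]] [[0.026, -1.0, 0.001], [-0.993, -0.026, -0.114], [0.114, 0.002, -0.993]] [-0.139, 0.559, 1.123]
wrist [[342.7, 0.0, 319.0], [0.0, 342.7, 238.5], [0.0, 0.0, 1.0]] [[0.25, 0.968, -0.003], [0.937, -0.242, 0.251], [0.243, -0.066, -0.968]] [-0.599, -0.03, 0.391]
```

View pics/scene0.png

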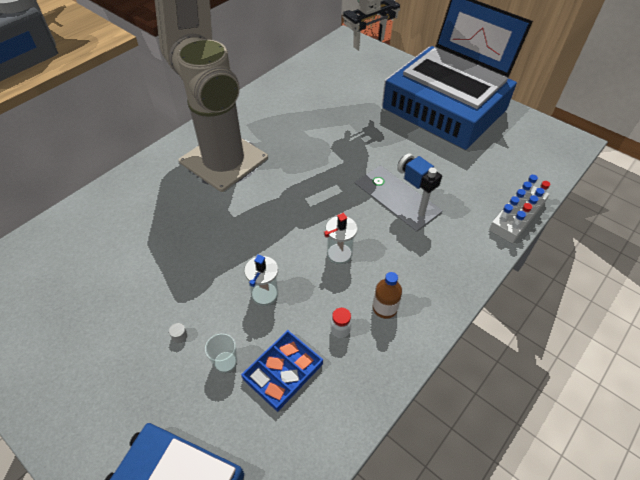

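View pics/top0.png

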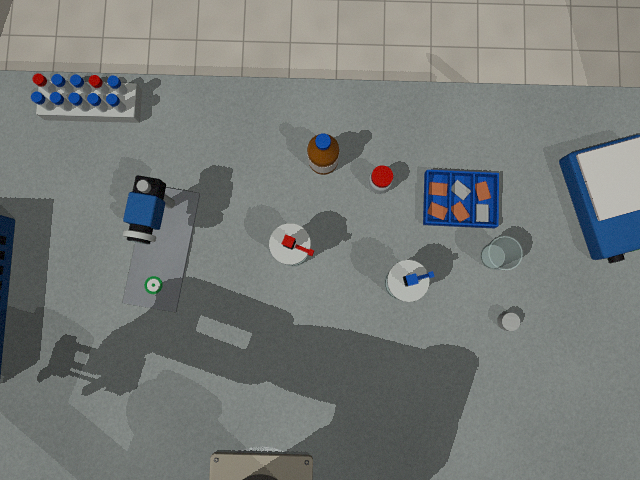

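View pics/wrist0.png

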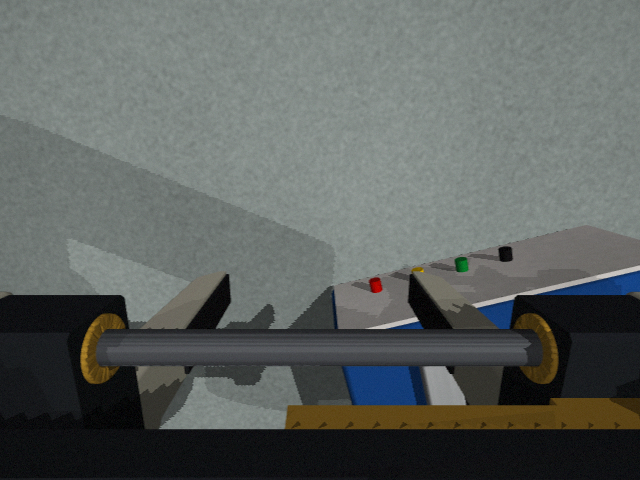

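The scene view shows the red holder at (342,225), the blue one at (260,268), and the target at (378,181). In the top view they are at (290,243), (410,280) and (153,285), with the lens at (139,237). Next I'll zoom in and segment.

```bash
cat > h.py <<'E'
import cv2,numpy as np
from plant import robot
P={n:robot.camera_params(n) for n in ['scene','top']}
def ray(p,uv):
    c=-p['R'].T@p['t']; d=p['R'].T@np.linalg.inv(p['mtx'])@np.array([uv[0],uv[1],1.]); return c,d/np.linalg.norm(d)
def plane(p,uv,z):
    c,d=ray(p,uv); return c+d*(z-c[2])/d[2]
def tri(p1,u1,p2,u2):
    c1,d1=ray(p1,u1);c2,d2=ray(p2,u2)
    s=np.linalg.lstsq(np.c_[d1,-d2],c2-c1,rcond=None)[0]
    a=c1+d1*s[0];b=c2+d2*s[1]; return (a+b)/2,np.linalg.norm(a-b)
def proj(p,X):
    x=p['mtx']@(p['R']@np.asarray(X)+p['t']); return x[:2]/x[2]
def blobs(im,lo,hi,box,amin=4):
    h=cv2.cvtColor(im,cv2.COLOR_RGB2HSV); m=cv2.inRange(h,lo,hi)
    if lo[0]==0 and hi[0]<=12: m|=cv2.inRange(h,(170,lo[1],lo[2]),(180,255,255))
    k=np.zeros_like(m); x0,y0,x1,y1=box; k[y0:y1,x0:x1]=m[y0:y1,x0:x1]
    n,l,st,c=cv2.connectedComponentsWithStats(k)
    return [(st[i].tolist(),c[i].round(2).tolist()) for i in range(1,n) if st[i,4]>=amin],k
E
python3 - <<'E'
from h import *
S=cv2.imread('pics/scene0.png')[:,:,::-1];T=cv2.imread('pics/top0.png')[:,:,::-1]
for im,b,g,lb,n in [(S,(310,200,370,250),(360,165,395,195),0,'s'),(T,(260,215,330,275),(135,270,170,300),0,'t')]:
    print(n,'red',blobs(im,(0,130,70),(10,255,255),b)[0]); print('green',blobs(im,(50,90,40),(85,255,255),g)[0])
    print('white',[x for x in blobs(im,(0,0,190),(180,40,255),b,20)[0]])
a=cv2.resize(S[160:270,300:450],None,fx=4,fy=4,interpolation=0);b=cv2.resize(T[210:310,120:330],None,fx=3,fy=3,interpolation=0)
cv2.imwrite('pics/za.png',a[:,:,::-1]);cv2.imwrite('pics/zb.png',b[:,:,::-1])
E
```

```text
s red [([338, 213, 9, 8, 52], [341.98, 216.73]), ([325, 229, 13, 8, 37], [329.05, 232.3])]
green [([373, 177, 8, 3, 8], [376.5, 177.38]), ([372, 178, 13, 8, 19], [379.21, 182.58])]
white [([326, 217, 11, 14, 118], [331.42, 223.75]), ([345, 217, 12, 22, 183], [350.33, 228.05]), ([330, 232, 7, 7, 29], [333.17, 234.69])]
t red [([281, 235, 14, 13, 116], [287.84, 240.85]), ([295, 244, 19, 12, 86], [305.01, 249.7])]
green [([144, 276, 19, 18, 124], [153.31, 284.42]), ([152, 284, 3, 3, 7], [153.0, 284.71])]
white []
```

View pics/za.png

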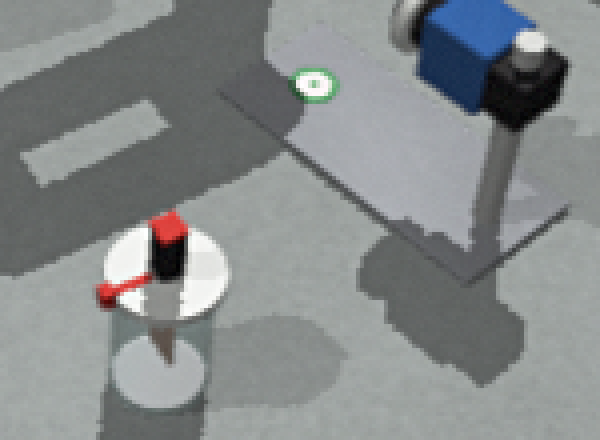

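View pics/zb.png

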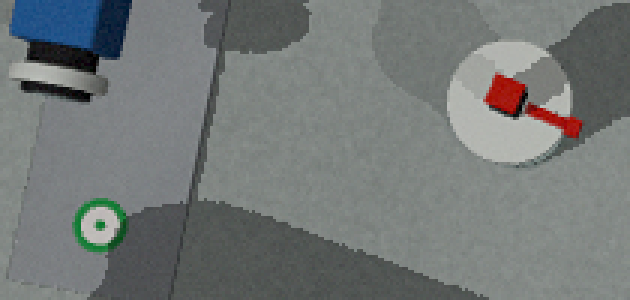

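```bash
python3 - <<'E'
from h import *
s,t=P['scene'],P['top']
S=cv2.imread('pics/scene0.png')[:,:,::-1];T=cv2.imread('pics/top0.png')[:,:,::-1]
po,e=tri(s,(342,216.7),t,(287.84,240.85)); print('post top',po,e, plane(t,(287.84,240.85),.165),plane(s,(342,216.7),.165))
# pointer block
pt,e=tri(s,(326.7,233.3),t,(311.3,252.3)); print('pointer block',pt,e,plane(t,(311.3,252.3),.122))
d=plane(t,(311.3,252.3),.122)-po; print('yaw ptr',np.degrees(np.arctan2(d[1],d[0])),np.hypot(*d[:2]))
tg,e=tri(s,(378.6,181.2),t,(153.2,284.6)); print('target',tg,e,plane(t,(153.2,284.6),.008),plane(s,(378.6,181.2),.008))
# stripe direction
_,k=blobs(T,(0,130,70),(10,255,255),(294,235,330,275)); ys,xs=np.nonzero(k)
W=np.array([plane(t,(x,y),.121) for x,y in zip(xs,ys)])[:,:2]
v=cv2.fitLine(W.astype(np.float32),cv2.DIST_L2,0,.01,.01).ravel(); print('stripe',np.degrees(np.arctan2(v[1],v[0])),v)
# post square angle
_,k=blobs(T,(0,130,70),(10,255,255),(278,230,295,250)); c=max(cv2.findContours(k,0,1)[0],key=cv2.contourArea); print('sq',cv2.minAreaRect(c))
# lens & camera blobs
for im,p,b,n in [(S,s,(385,140,450,200),'s'),(T,t,(110,160,180,260),'t')]:
    print(n,'blue',blobs(im,(105,130,50),(125,255,255),b,20)[0],'white',blobs(im,(0,0,170),(180,50,255),b,10)[0])
b=cv2.resize(T[160:320,110:210],None,fx=5,fy=5,interpolation=0); cv2.imwrite('pics/zc.png',cv2.resize(b,None,fx=.75,fy=.75)[:,:,::-1])
E
```

```text
post top [ 0.54799555 -0.05061954  0.16105399] 0.0019315772891777467 [ 0.54822821 -0.05022815  0.165     ] [ 0.54941696 -0.05415308  0.165     ]
pointer block [ 0.5317376  -0.09450722  0.1191415 ] 0.00029158865166070507 [ 0.53136251 -0.09469738  0.122     ]
yaw ptr -110.67429701073743 0.047111725234974054
target [0.46129418 0.25503337 0.00442292] 0.0017063363507820808 [0.46179169 0.25452038 0.008     ] [0.46267313 0.25114627 0.008     ]
stripe 63.678566 [ 0.44340646  0.89632064  0.53707767 -0.08114425]
sq ((287.7845153808594, 240.83619689941406), (10.767128944396973, 10.635822296142578), 23.198591232299805)
s blue [([405, 156, 29, 32, 504], [416.34, 170.24])] white [([401, 153, 11, 10, 47], [405.28, 156.85]), ([429, 168, 9, 5, 35], [432.6, 169.91]), ([385, 174, 30, 26, 461], [396.35, 190.51])]
t blue [([123, 192, 42, 37, 1058], [143.19, 209.77])] white [([125, 231, 16, 7, 77], [132.17, 233.75])]
```

View pics/zc.png

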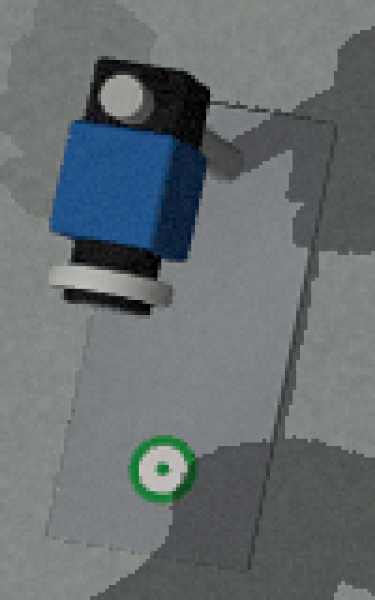

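```bash
python3 - <<'E'
from h import *
s,t=P['scene'],P['top']
A=[plane(t,u,.008)[:2] for u in [(122.5,302.7),(176.7,312),(199.6,193)]]
f=A[1]-A[0]; l=A[2]-A[1]
print(A,np.linalg.norm(f),np.linalg.norm(l),'yaw from side',np.degrees(np.arctan2(l[1],l[0])),'from front',np.degrees(np.arctan2(f[1],f[0]))+90)
g=plane(t,(153.2,284.6),.008)[:2]
for u,z in [((136.5,236),.15),((139.7,236),.15)]: # lens ring guess
    c=plane(t,u,z)[:2]-g; print(c,np.degrees(np.arctan2(c[1],c[0])),np.hypot(*c))
L,e=tri(s,(405.28,156.85),t,(139.5,237)); print('lens ring rough',L,e)
# post cap: post behind
c=plane(t,(110+123/3.75,160+96/3.75),.19)[:2]-g;print('post',np.degrees(np.arctan2(c[1],c[0])),np.hypot(*c))
from scipy.spatial.transform import Rotation as R
st=robot.read_state();M=R.from_rotvec(st['orientation']).as_matrix();print(M.round(3).tolist(),st['tool_pos'],st['q'])
p=robot.camera_params('wrist'); C=-p['R'].T@p['t']; print('wrist cam in tool',M.T@(C-st['tool_pos']),(M.T@p['R'].T).round(3).tolist())
E
```

```text
[array([0.42052187, 0.31928486]), array([0.4033959 , 0.19936311]), array([0.669351  , 0.16334388])] 0.12113844423467517 0.26838311522172653 yaw from side -7.712840394770995 from front -8.127426756049118
[ 0.09003014 -0.00764592] -4.854267620354816 0.09035422418184248
[ 0.09019253 -0.01389537] -8.758324034650032 0.09125663871968
lens ring rough [0.54824569 0.23313181 0.17521604] 0.0032329118396087976
post -8.654505229433859 0.18407717376079297
[[-0.968, 0.251, -0.0], [0.251, 0.968, -0.001], [0.0, -0.001, -1.0]] [0.1504579  0.58038727 0.23182264] [ 1.23163195e+00  1.30982315e-01  1.48904548e+00  2.09433390e-05
  1.52300638e+00 -8.53928128e-02]
wrist cam in tool [ 0.07011851  0.00027697 -0.15281639] [[0.001, -0.968, -0.252], [1.0, 0.001, -0.001], [0.001, -0.252, 0.968]]
```

Request:
carry_out:
  commands:
    - [[0,0,-0.5,7],[0,0,-0.5,7],[0,0,-0.5,7],[0,0,-0.5,7],[0,0,-0.5,7],[0,0,-0.5,7],[0,0,-0.5,7],[0,0,-0.5,7],[0,0,-0.5,7],[0,0,-0.5,7],[0,0,0,7],[0,0,0,7],[0,0,0,7],[0,0,0,7],[0,0,0,0]]
  claw: 9.3

```text
t: 1.4
tool_pos: [0.1506, 0.5806, 0.2822]
orientation: [2.618, 1.736, -0.001]
force: [0.7, -0.6, -0.2]
opening: 0.0928
```

```bash
cat >> h.py <<'E'
from scipy.spatial.transform import Rotation as Ro
def tool():
    s=robot.read_state(); M=Ro.from_rotvec(s['orientation']).as_matrix()
    print('t',round(s['t'],2),'pos',s['tool_pos'].round(4),'y-ang',round(float(np.degrees(np.arctan2(M[1,1],M[0,1]))),2),'tilt',M[:2,2].round(4),'F',np.round(s['force'],2),'op',round(s['opening'],4),'q',np.round(s['q'],2)); return s,M
def to(X):
    s,M=tool(); print('shift cm',(M.T@(np.asarray(X)-s['tool_pos'])*100).round(2))
E
python3 -c "
from h import *
to([.548,-.0505,.285])"
```

```text
t 1.4 pos [0.1506 0.5806 0.2822] y-ang -22.89 tilt [-0.0002 -0.0007] F [ 0.66 -0.63 -0.19] op 0.0928 q [ 1.23  0.12  1.41 -0.    1.61  1.63]
shift cm [-42.69  61.15  -0.24]
```

Request:
carry_out:
  commands:
    - [[-1,1.5,0,0],[-2,3,0,0],[-2.2,3.15,0,0],[-2.2,3.15,0,0],[-2.2,3.15,0,0],[-2.2,3.15,0,0],[-2.2,3.15,0,0],[-2.2,3.15,0,0],[-2.2,3.15,0,0],[-2.2,3.15,0,0],[-2.2,3.15,0,0],[-2.2,3.15,0,0],[-2.2,3.15,0,0],[-2.2,3.15,0,0],[-2.2,3.15,0,0],[-2.2,3.15,0,0],[-2.2,3.15,0,0],[-2.2,3.15,0,0],[-2.2,3.15,0,0],[-2.2,3.15,0,0]]

```text
t: 3.07
tool_pos: [0.5532, -0.0492, 0.2824]
orientation: [-2.609, -1.75, 0.0]
force: [0.4, 0.7, 0.1]
opening: 0.0929
```

Request:
carry_out:
  commands:
    - [[-1.1,1.5,0,0],[-1,1.4,0,0],[0,0,0,0],[0,0,0,0],[0,0,0,0]]

```text
t: 3.48
tool_pos: [0.5709, -0.0772, 0.2824]
orientation: [-2.61, -1.747, 0.001]
force: [0.1, 0.3, -0.2]
opening: 0.0926
```

```bash
python3 -c "
from h import *
to([.548,-.0505,.285])
p=robot.camera_params('wrist');im=robot.read_camera('wrist');cv2.imwrite('pics/w1.png',im[:,:,::-1])
np.savez('w1.npz',**p)"
```

```text
t 3.48 pos [ 0.5709 -0.0772  0.2824] y-ang -22.42 tilt [-0.0007  0.0005] F [ 0.06  0.29 -0.2 ] op 0.0926 q [-0.22  0.05  1.48  0.    1.61  0.17]
shift cm [ 1.6  -3.14 -0.26]
```

View pics/w1.png

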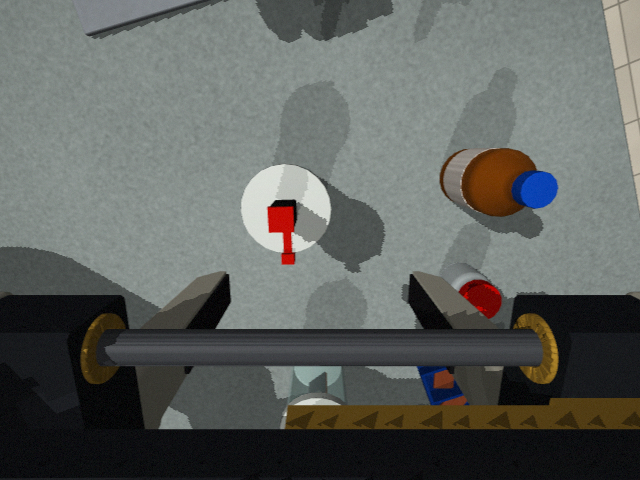

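The wrist view shows the red post top at (281,219), the pointer at (288,258) and the lid centred at (286,209). I overshot by about 3 cm, harmlessly. I'll triangulate against the other views, then take a second wrist picture after shifting.

Request:
carry_out:
  commands:
    - [[0.8,-1.5,0,0],[0.8,-1.6,0,0],[0,0,0,0],[0,0,0,0],[0,0,0,0]]

```text
t: 3.95
tool_pos: [0.5489, -0.0507, 0.2831]
orientation: [2.611, 1.746, 0.001]
force: [1.2, -0.1, -0.9]
opening: 0.0932
```

```bash
python3 - <<'E'
from h import *
tool()
p2=robot.camera_params('wrist');im=robot.read_camera('wrist');cv2.imwrite('pics/w2.png',im[:,:,::-1])
p1=dict(np.load('w1.npz')); i1=cv2.imread('pics/w1.png')[:,:,::-1]
for i,b in [(i1,(255,190,310,270)),(im,(280,150,400,270))]:
    bl,k=blobs(i,(0,150,60),(10,255,255),b); print(bl)
np.savez('w2.npz',**p2)
cv2.imwrite('pics/w2z.png',cv2.resize(im[150:290,220:420],None,fx=3,fy=3,interpolation=0)[:,:,::-1])
cv2.imwrite('pics/w1z.png',cv2.resize(i1[150:290,200:400],None,fx=3,fy=3,interpolation=0)[:,:,::-1])
E
```

```text
t 3.95 pos [ 0.5489 -0.0507  0.2831] y-ang -22.44 tilt [ 0.001  -0.0004] F [ 1.18 -0.13 -0.88] op 0.0932 q [-0.18 -0.02  1.55 -0.    1.61  0.21]
[([268, 206, 27, 59, 967], [282.85, 228.38])]
[([306, 225, 25, 45, 762], [318.33, 242.05])]
```

View pics/w2z.png

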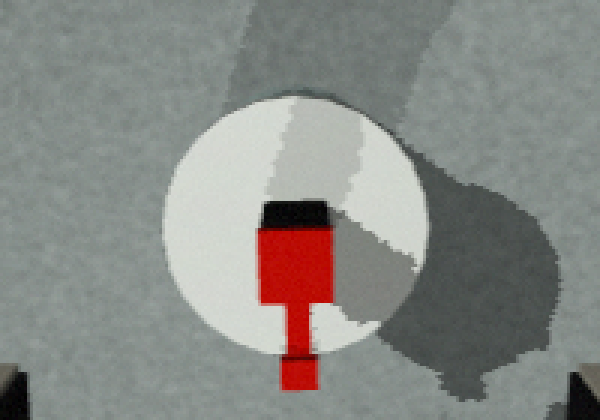

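View pics/w1z.png

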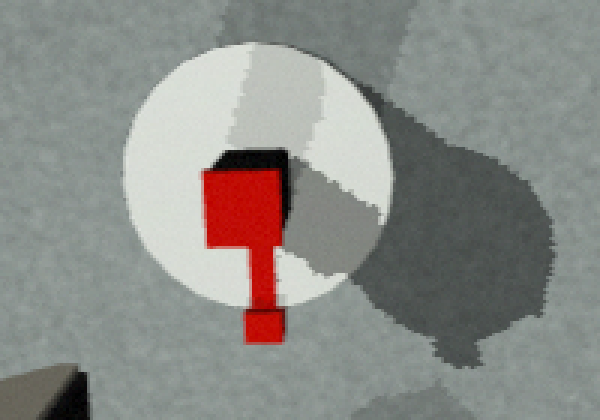

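```bash
python3 - <<'E'
from h import *
p1=dict(np.load('w1.npz'));p2=dict(np.load('w2.npz'))
a,e=tri(p1,(281.2,219.3),p2,(318.4,238.5)); print('post top w1w2',a,e, plane(p2,(318.4,238.5),.165))
b,e=tri(P['top'],(287.84,240.85),p2,(318.4,238.5)); print('top/w2',b,e)
b,e=tri(P['scene'],(342,216.7),p2,(318.4,238.5)); print('scene/w2',b,e)
q=plane(p2,(319.8,274.5),.122); a=plane(p2,(318.4,238.5),.165); d=q-a; print('ptr',q,np.degrees(np.arctan2(d[1],d[0])),np.hypot(*d[:2]))
to([a[0],a[1],.149-.010])
E
```

```text
post top w1w2 [ 0.54741639 -0.05200162  0.16236738] 0.00017240951486852796 [ 0.54761801 -0.05142198  0.165     ]
top/w2 [ 0.54789975 -0.05053631  0.16845124] 0.000170274619834739
scene/w2 [ 0.54755234 -0.05205388  0.16190063] 0.000543921984219619
ptr [ 0.53066759 -0.09587269  0.122     ] -110.87338281889471 0.047572914121386894
t 4.0 pos [ 0.549  -0.051   0.2829] y-ang -22.48 tilt [ 0.0007 -0.0003] F [-0.67  0.6   0.1 ] op 0.093 q [-0.19 -0.02  1.55 -0.    1.61  0.21]
shift cm [-0.09 -0.12 14.39]
```

Request:
carry_out:
  commands:
    - [[-0.1,-0.1,1.5,0],[0,0,2,0],[0,0,2,0],[0,0,2,0],[0,0,2,0],[0,0,1.5,0],[0,0,1.2,0],[0,0,1,0],[0,0,0.6,0],[0,0,0.4,0],[0,0,0,0],[0,0,0,0],[0,0,0,0],[0,0,0,0]]

```text
t: 5.17
tool_pos: [0.5481, -0.0518, 0.1416]
orientation: [2.612, 1.744, 0.002]
force: [-0.9, 0.1, -0.8]
opening: 0.0932
```

```bash
python3 -c "
from h import *
tool()
im=robot.read_camera('scene');cv2.imwrite('pics/s2.png',cv2.resize(im[130:270,270:470],None,fx=4,fy=4,interpolation=0)[:,:,::-1])"
```

```text
t 5.17 pos [ 0.5481 -0.0518  0.1416] y-ang -22.54 tilt [ 0.0015 -0.0003] F [-0.9   0.11 -0.8 ] op 0.0932 q [-0.19  0.06  1.73  0.    1.35  0.21]
```

View pics/s2.png

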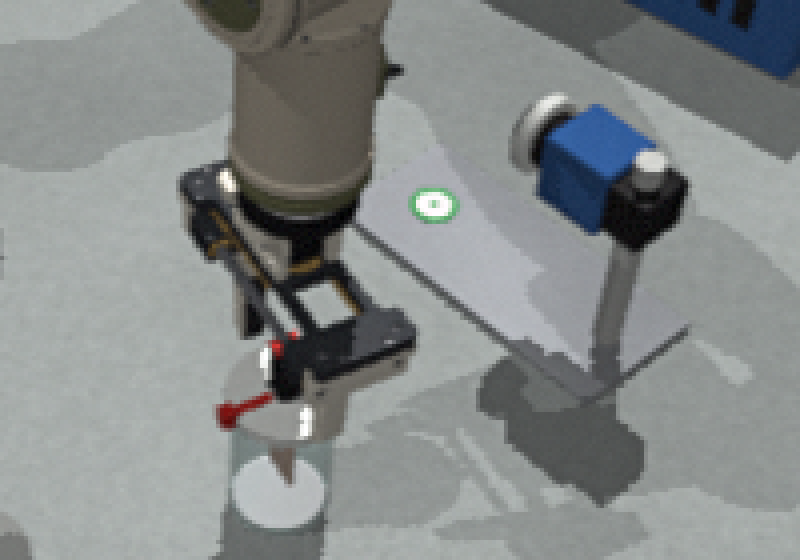

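The fingers straddle the post above the lid, with the holder and pointer undisturbed (pointer at zoom (228,413)). I'll close moderately.

Request:
carry_out:
  commands:
    - [[0,0,0,0],[0,0,0,0],[0,0,0,0],[0,0,0,0],[0,0,0,0],[0,0,0,0],[0,0,0,0],[0,0,0,0],[0,0,0,0],[0,0,0,0],[0,0,0,0],[0,0,0,0],[0,0,0,0],[0,0,0,0],[0,0,0,0]]
  claw: 0
  grip_force: 25

```text
t: 6.47
tool_pos: [0.5475, -0.0517, 0.1406]
orientation: [2.613, 1.744, -0.0]
force: [0.6, 0.0, -0.9]
opening: 0.02
```

```bash
python3 -c "
from h import *
tool()"
```

```text
t 6.47 pos [ 0.5475 -0.0517  0.1406] y-ang -22.54 tilt [ 0. -0.] F [ 0.59  0.01 -0.94] op 0.02 q [-0.19  0.06  1.74 -0.    1.35  0.21]
```

Request:
carry_out:
  commands:
    - [[0,0,-0.2,0],[0,0,-0.4,0],[0,0,-0.6,0],[0,0,-0.8,0],[0,0,-0.8,0],[0,0,-0.8,0],[0,0,-0.8,0],[0,0,-0.8,0],[0,0,-0.8,0],[0,0,-0.8,0],[0,0,-0.8,0],[0,0,-0.8,0],[0,0,-0.8,0],[0,0,-0.8,0],[0,0,-0.6,0],[0,0,-0.4,0],[0,0,0,0],[0,0,0,0],[0,0,0,0],[0,0,0,0]]

```text
t: 8.13
tool_pos: [0.5472, -0.0516, 0.2499]
orientation: [-2.612, -1.744, 0.001]
force: [0.4, 0.1, -1.6]
opening: 0.0203
```

```bash
python3 -c "
from h import *
tool()
im=robot.read_camera('scene');cv2.imwrite('pics/s3.png',cv2.resize(im[130:270,270:470],None,fx=4,fy=4,interpolation=0)[:,:,::-1])"
```

```text
t 8.13 pos [ 0.5472 -0.0516  0.2499] y-ang -22.54 tilt [-0.0011  0.0002] F [ 0.41  0.05 -1.61] op 0.0203 q [-0.19 -0.01  1.6  -0.    1.55  0.21]
```

View pics/s3.png

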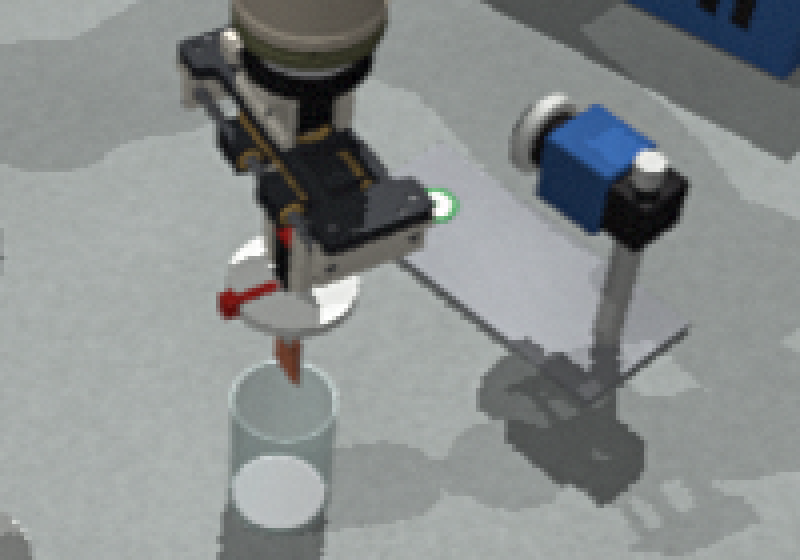

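The holder is clear of its cell, level, and the cell has not moved. Now I'll turn it in the air.

Request:
carry_out:
  commands:
    - [[0,0,0,-2.2],[0,0,0,-4],[0,0,0,-6],[0,0,0,-6],[0,0,0,-6],[0,0,0,-6],[0,0,0,-6],[0,0,0,-6],[0,0,0,-6],[0,0,0,-6],[0,0,0,-6],[0,0,0,-6],[0,0,0,-6],[0,0,0,-6],[0,0,0,-6],[0,0,0,-6],[0,0,0,-6],[0,0,0,-6],[0,0,0,-2],[0,0,0,0]]

```text
t: 9.85
tool_pos: [0.5473, -0.0516, 0.2502]
orientation: [-0.226, -3.133, -0.0]
force: [-1.1, 0.5, -2.4]
opening: 0.0203
```

```bash
python3 -c "
from h import *
to([.4618,.2540,.2406])"
```

```text
t 9.85 pos [ 0.5473 -0.0516  0.2502] y-ang 81.76 tilt [-0.0007  0.0001] F [-1.09  0.54 -2.44] op 0.0203 q [-0.19 -0.01  1.6   0.    1.55 -1.61]
shift cm [12.84 29.02  0.97]
```

Request:
carry_out:
  commands:
    - [[0.2,0.5,0,0],[0.5,1,0,0],[0.8,1.8,0,0],[0.8,1.8,0,0],[0.8,1.8,0,0],[0.8,1.8,0,0],[0.8,1.8,0,0],[0.8,1.8,0,0],[0.8,1.8,0,0],[0.8,1.8,0,0],[0.8,1.8,0,0],[0.8,1.8,0,0],[0.8,1.8,0,0],[0.8,1.8,0,0],[0.8,1.8,0,0],[0.8,1.8,0,0],[0.6,1.4,0,0],[0.2,0.6,0,0],[0,0.2,0,0],[0,0,0,0]]

```text
t: 11.52
tool_pos: [0.4635, 0.253, 0.2506]
orientation: [-0.228, -3.133, 0.0]
force: [1.0, -0.8, -2.2]
opening: 0.0201
```

Request:
carry_out:
  commands:
    - [[0,0,0.3,0],[0,0,0.4,0],[0,0,0.3,0],[0,0,0,0],[0,0,0,0],[0,0,0,0],[0,0,0,0],[0,0,0,0]]

```text
t: 12.18
tool_pos: [0.4639, 0.2527, 0.2408]
orientation: [0.229, 3.133, 0.0]
force: [-0.2, -0.2, -1.9]
opening: 0.0201
```

```bash
python3 -c "
from h import *
to([.462,.2530,.2406])
for n,b in [('scene',(120,240,300,480)),('top',(160,320,90,250)),('wrist',(0,480,0,640))]:
    p=robot.camera_params(n)
    im=robot.read_camera(n);cv2.imwrite('pics/f_%s.png'%n,im[:,:,::-1]);np.savez('f_%s.npz'%n,**p)
    z=im[b[0]:b[1],b[2]:b[3]]; f=1 if n=='wrist' else 4 if n=='scene' else 3.75
    cv2.imwrite('pics/fz_%s.png'%n,cv2.resize(z,None,fx=f,fy=f,interpolation=0)[:,:,::-1])"
```

```text
t 12.18 pos [0.4639 0.2527 0.2408] y-ang 81.65 tilt [0.0003 0.0001] F [-0.25 -0.24 -1.92] op 0.0201 q [ 0.4  -0.07  1.68 -0.    1.53 -1.02]
shift cm [0.19 0.01 0.02]
```

View pics/fz_scene.png

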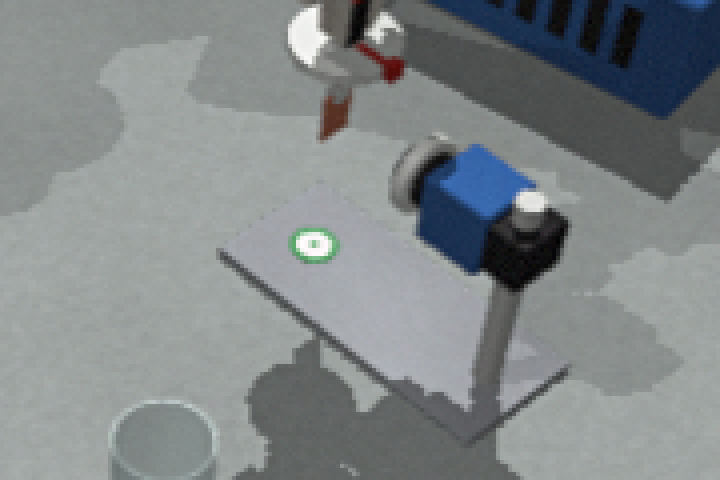

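View pics/fz_top.png

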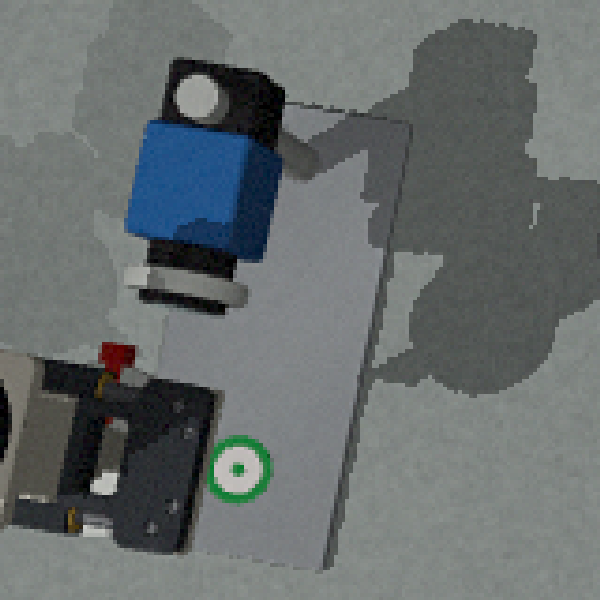

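View pics/fz_wrist.png

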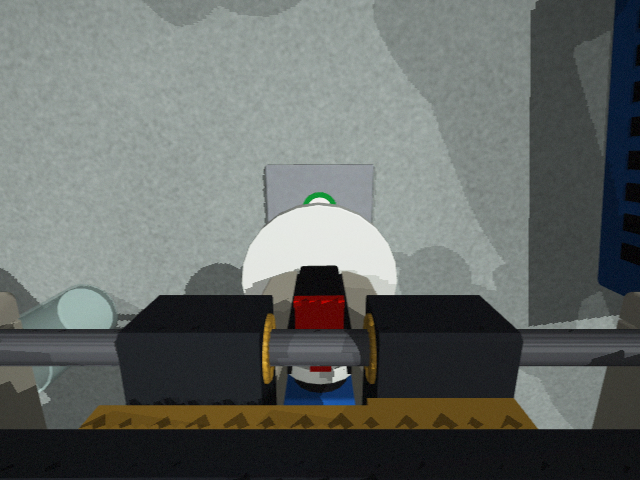

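```bash
python3 - <<'E'
from h import *
s,M=tool(); w=dict(np.load('f_wrist.npz')); im=cv2.imread('pics/f_wrist.png')[:,:,::-1]
bl,k=blobs(im,(50,90,40),(85,255,255),(280,180,360,230)); print(bl)
r,c=np.nonzero(k); print('top row',r.min(),c[r==r.min()].mean(),c.min(),c.max())
X=plane(w,(c[r==r.min()].mean(),r.min()-.0),.008); ax=np.array([np.cos(np.radians(-8.2)),np.sin(np.radians(-8.2)),0])
print('edge',X,'target from wrist',X+.02*ax, 'plate front edge',plane(w,(319.5,164.5),.008)+.05*ax)
L=w
for nm,X in [('focus',[.462,.253,.15]),('spec bottom',[s['tool_pos'][0],s['tool_pos'][1],.130]),('spec top',[s['tool_pos'][0],s['tool_pos'][1],.17])]:
    u=proj(P['scene'],X); print(nm,u,(u-[300,120])*4)
i=cv2.imread('pics/f_scene.png')[:,:,::-1]
hs=blobs(i,(0,60,40),(14,255,255),(370,140,395,160))[0]; print(hs)
# red pointer
rb=blobs(i,(0,130,60),(10,255,255),(390,125,405,145))[0]; print('ptr scene',rb)
t=cv2.imread('pics/f_top.png')[:,:,::-1]; tb=blobs(t,(0,130,60),(10,255,255),(112,245,130,265))[0]; print('ptr top',tb)
a=max(rb,key=lambda x:x[0][4])[1]; b=max(tb,key=lambda x:x[0][4])[1]
p,e=tri(P['scene'],a,P['top'],b); print(p,e); d=p-s['tool_pos']; print('ptr yaw',np.degrees(np.arctan2(d[1],d[0])),np.hypot(*d[:2]))
for n,px in [('scene',(342,216.7))]: pass
E
```

```text
t 12.33 pos [0.4638 0.2527 0.2408] y-ang 81.66 tilt [0.0002 0.0001] F [ 0.1  -0.06 -2.1 ] op 0.0194 q [ 0.4  -0.07  1.68 -0.    1.53 -1.02]
[([303, 192, 33, 13, 190], [319.04, 197.32])]
top row 192 319.5 303 335
edge [0.44032147 0.25666123 0.008     ] target from wrist [0.46011699 0.25380865 0.008     ] plate front edge [0.45991392 0.25388228 0.008     ]
focus [383.5789292 147.0467521] [334.3157168 108.1870084]
spec bottom [383.29040538 152.41875435] [333.16162151 129.67501739]
spec top [384.75855767 142.18145968] [339.03423067  88.72583872]
[([380, 144, 8, 11, 50], [383.1, 148.76])]
ptr scene [([390, 131, 11, 9, 32], [396.06, 135.5])]
ptr top [([117, 251, 9, 11, 52], [120.15, 254.77])]
[0.50591416 0.24438154 0.22470781] 0.006505268183028119
ptr yaw -11.232727795469 0.04292536523885835
```

```bash
python3 - <<'E'
from h import *
s,M=tool(); w=dict(np.load('f_wrist.npz')); im=cv2.imread('pics/f_wrist.png')
print('target seen 378.6,181.2 proj',proj(P['scene'],[.461,.2533,.008]))
x=M[:,0]; c=s['tool_pos']
for zl in (.21,.215,.22,.225): print(zl,'lid far edge row',proj(w,np.array([c[0],c[1],zl])+.042*x))
for zt in (.255,.26,.265,.27): print(zt,'post top back edge',proj(w,np.array([c[0],c[1],zt])+.01*x))
g=im[190:300,319].tolist()
print([(190+i,v) for i,v in enumerate(g) if 8<i<20 or i>70][:40])
z=im[190:345,230:410]; cv2.imwrite('pics/fw2.png',cv2.resize(z,None,fx=4,fy=3.8,interpolation=0))
E
```

```text
t 12.33 pos [0.4638 0.2527 0.2408] y-ang 81.66 tilt [0.0002 0.0001] F [ 0.1  -0.06 -2.1 ] op 0.0194 q [ 0.4  -0.07  1.68 -0.    1.53 -1.02]
target seen 378.6,181.2 proj [378.57987281 180.59971618]
0.21 lid far edge row [318.80638937 203.26608032]
0.215 lid far edge row [318.79151655 204.71471867]
0.22 lid far edge row [318.77582169 206.24342523]
0.225 lid far edge row [318.7592347  207.85902689]
0.255 post top back edge [318.61432231 291.98662298]
0.26 post top back edge [318.58935899 296.76371105]
0.265 post top back edge [318.56266502 301.87198508]
0.27 post top back edge [318.53405395 307.34712247]
[(199, [236, 238, 240]), (200, [236, 238, 239]), (201, [234, 237, 239]), (202, [193, 197, 199]), (203, [137, 142, 138]), (204, [132, 137, 133]), (205, [225, 229, 226]), (206, [233, 237, 234]), (207, [225, 231, 229]), (208, [229, 234, 231]), (209, [228, 233, 230]), (261, [227, 231, 229]), (262, [227, 231, 229]), (263, [227, 232, 229]), (264, [226, 229, 227]), (265, [178, 184, 181]), (266, [32, 31, 30]), (267, [11, 10, 10]), (268, [8, 10, 10]), (269, [15, 14, 16]), (270, [13, 8, 6]), (271, [12, 9, 9]), (272, [16, 12, 16]), (273, [10, 10, 10]), (274, [2, 2, 4]), (275, [13, 6, 12]), (276, [15, 11, 14]), (277, [15, 16, 14]), (278, [11, 9, 13]), (279, [19, 16, 14]), (280, [15, 10, 10]), (281, [15, 9, 9]), (282, [13, 8, 10]), (283, [17, 16, 13]), (284, [8, 9, 8]), (285, [6, 3, 8]), (286, [15, 12, 8]), (287, [14, 11, 11]), (288, [9, 6, 5]), (289, [16, 12, 13])]
```

View pics/fw2.png

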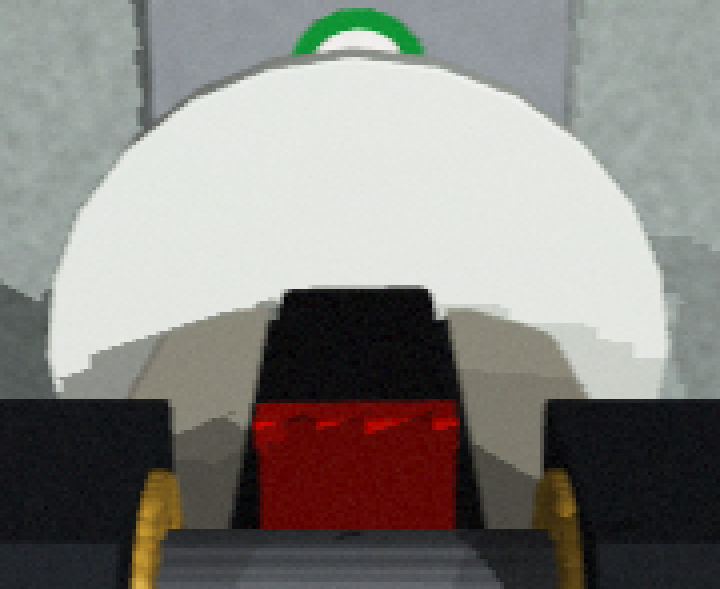

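The wrist view puts the post's top edge at row 296 and the lid's far edge at row 205, so the holder hangs about 3–5 mm lower than planned. The target is about 3 mm nearer the base. I'll correct both slightly.

Request:
carry_out:
  commands:
    - [[0.1,0,-0.1,0],[0.2,0.1,-0.2,0],[0,0,0,0],[0,0,0,0],[0,0,0,0],[0,0,0,0],[0,0,0,0],[0,0,0,0],[0,0,0,0],[0,0,0,0],[0,0,0,0],[0,0,0,0]]

```text
t: 13.33
tool_pos: [0.461, 0.2541, 0.2436]
orientation: [0.228, 3.133, 0.0]
force: [-0.3, -0.7, -1.6]
opening: 0.0199
```

```bash
python3 - <<'E'
from h import *
im=robot.read_camera('wrist'); s,M=tool(); w=robot.camera_params('wrist')
v=im[:,319].astype(int); print('red start row',[r for r in range(280,320) if v[r,0]>v[r,1]+60][:1],'lid row',[r for r in range(195,215) if abs(v[r]-v[r-1]).sum()>60])
c=s['tool_pos'];x=M[:,0]
for z in (.26,.265,.27): print(z,proj(w,np.array([c[0],c[1],z])+.01*x)[1],proj(w,np.array([c[0],c[1],z-.045])+.042*x)[1])
i=robot.read_camera('scene'); print('specimen',blobs(i,(0,60,40),(14,255,255),(370,135,395,160))[0],'focus px',proj(P['scene'],[.461,.2533,.15]))
cv2.imwrite('pics/g.png',cv2.resize(i[100:300,220:460],None,fx=3,fy=3,interpolation=0)[:,:,::-1])
E
```

```text
t 13.38 pos [0.4609 0.2541 0.2436] y-ang 81.66 tilt [ 0. -0.] F [-0.38  0.15 -1.4 ] op 0.0199 q [ 0.41 -0.07  1.68 -0.    1.54 -1.02]
red start row [296] lid row [195, 200, 202, 203, 205]
0.26 294.11563830879385 203.9811201711745
0.265 299.0327569570876 205.4637685532692
0.27 304.2960097444572 207.02936439712636
specimen [([380, 143, 7, 11, 48], [382.65, 147.33])] focus px [383.36861881 146.84970831]
```

View pics/g.png

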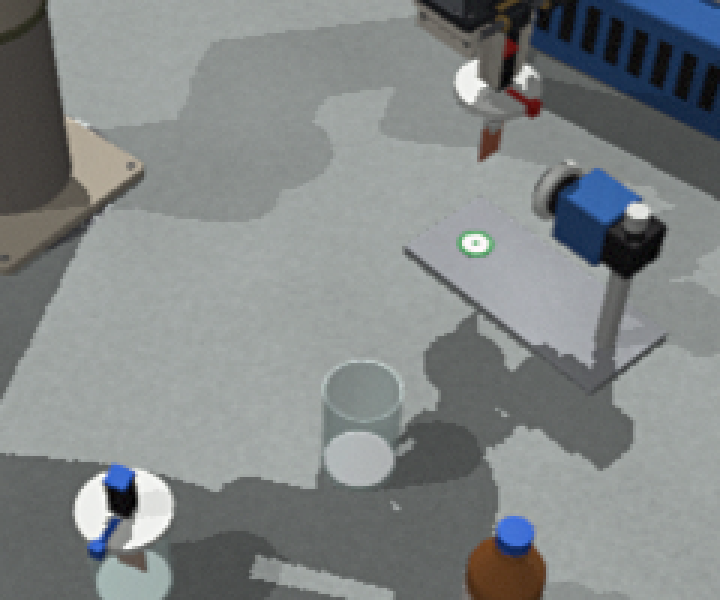

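The specimen blob is at (382.7,147.3), against the focus's predicted (383.4,146.8). The cell and everything else stand as before, and the holder is level with its pointer to the lens. I'm handing in.

```bash
python3 -c "
from h import *
robot.close_job(); tool()"
```

```text
the job is handed in; nothing more can be done
the job is handed in; nothing more can be done
```

I gripped the red-pointer holder by its post at 25 N and lifted it straight up out of its cell. I then turned it about 104° in the air, carried it level to the inspection camera, and handed in while still holding it there. The hand-in gives no verdict, so the result below rests on my own checks.

**Last checks, at 13.4 s of the 48 s allowed:**
- **Position:** the tool stood at (0.461, 0.254) m, against a combined target estimate of (0.461, 0.253). In the scene picture the specimen was within about 1 pixel of where the focus should appear.
- **Angle:** the tool was upright, and by its reading the pointer faces the lens to within about 1°.
- **Grip:** the fingers read 19.9 mm on the 20 mm post.
- **Surroundings:** the red cell, the blue holder and the bottle looked unmoved in the last scene picture. The rest of the bench was outside that crop.

**Checks that disagreed:**
- **Post height:** different camera pairs put the post's top at 161 to 168 mm before the grasp, against 165 mm from the text.
- **Holder height:** at the camera, the first check showed the holder about 3–5 mm low, so I raised it 3 mm. The final wrist view still fits about 2–4 mm below the nominal height, well inside the 15 mm allowed.
- **Target position:** the views differed by up to 4 mm.
- **Pointer angle:** a rough sighting of the pointer tip from two views gave about 3° off, but those sight lines missed each other by 6.5 mm. I trusted the tool's angle instead.
- **Overshoot:** while approaching the holder I went about 3 cm too far, with nothing near, and corrected it before the grasp.

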